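Move the press-and-turn safety cap to the other test outlet

TASK

The lead has just been unplugged from the bare high-current outlet on the grey box, and the capped outlet is needed next. Move the orange safety cap over: it only lets go while it is pressed down against its spring and turned anticlockwise; on the bare outlet, whose bayonet may sit at any angle, feel for the entries, press it down and turn it clockwise until it is locked fully home, then let go. Press firmly but do not ram or wrench the cap (a push of 15 to 25 N is right), and leave the emergency-stop station, the meter, the red plug and the screwdriver alone.

Things in the scene. Friction and masses are not known exactly. Their poses are not given: they have to be found in the camera images.
- cap_mid (a point): Orange safety cap, round, 64 mm across, 60.5 mm high, open below, a wing on top. Point: on its axis, 30 mm above the skirt's rim; z up out of the wing, x along the wing. Its flat deck is 6.5 mm above this point. About 0.12 kg. Locked on an outlet: this point 37 mm above the outlet's flange, with 0.1 rad of play in turning.
- cap_wing (a point): Middle of the wing, 18.5 mm above cap_mid: 48 mm long (cap x), 12 mm thick (cap y), 24 mm high from the deck. Fingers can stand on the deck on both sides of it to press and turn, or pinch it.
- cap_pins (a point): Inside the skirt, on the axis, 20 mm below cap_mid: height of the centre line of four inward pins on the cap's +x, -x, +y, -y, 5 mm thick, tips 20.5 mm from the axis, that run in the outlet's four bayonet tracks. The cap fits the same after any quarter turn.
- outlet_capped: Outlet that carries the cap at the start. Origin: centre of the upper face of its round grey flange (76 mm across), 96.5 mm above the table. From it rises a barrel 39 mm across with four steel bayonet tracks (51 mm over all, top 23.5 mm up, entries 5 mm wider than the pins) and a tapered nose (to 29.5 mm) that centres the cap. The barrel's clocking is random and not told by this pose.
- guard_capped (a joint): White sprung guard on its nose, top 41.5 mm above the flange when free (0); grows pushed in, 3 mm under the locked cap. It pushes the cap up: 7 N locked, 13 N with the cap 5 mm lower, 15.5 N at the bottom, 7 mm lower. Release: press the cap 5 mm down or more, turn it anticlockwise seen from above 45 degrees to the stop, ease off, lift. Otherwise it stays caught.
- outlet_bare: Bare outlet, same kind, 150 mm from the other: centre of the upper face of its flange. Its barrel is clocked at random (not told by this pose): a cap set on it at a wrong angle stands on the tracks, cap_mid 46 mm above this point. Turned under a light push it drops into the entries, which come every 90 degrees and are 0.2 rad wide, and rests on the guard, cap_mid at 40 mm.
- guard_bare (a joint): The bare outlet's guard, same spring: 0 free, 3 mm under a locked cap, over 8 mm when the cap is down far enough to turn. To lock: with the pins in the entries press the cap until cap_mid is under 32 mm above the flange (30 is the bottom), turn it clockwise 45 degrees to the stop, let it rise: it clicks up to 37 mm and can neither turn nor lift. Not locked, it rests at 40 mm.
- station_mid (a point): Yellow control station with a red emergency-stop mushroom on top, fixed, 85 x 150 mm along its x and y, 60 mm high (mushroom up to 88 mm); the point is its middle, 30 mm above the table. It stands beside one end of the box.
- estop (a joint): The emergency-stop mushroom, 40 mm wide, 35 mm along the station's +y: 0 released, grows as it is pressed, 6 mm at the bottom.
- meter_mid (a point): Hand-held multimeter lying on the table beside one end of the box, 80 x 170 x 36 mm; the point is its middle. Loose.
- plug_mid (a point): Red two-pole plug housing lying on the table on the robot's side of the box, 74 x 36 x 26 mm; the point is its middle. Loose.
- driver_grip (a point): Screwdriver with blue handle, 190 mm long, lying on the table on the robot's side of the box; the point is in the handle. Loose.
- box: Grey steel outlet box, fixed, 160 x 300 x 90 mm along its x, y and z; the origin is the centre of its underside. The two outlets are on its top, 75 mm from its centre along +y and -y.
Mind the look-alikes: they are no part of the job. What is meant by the part that bears cap_mid is not pink, and is the smaller of those in its own colour.

How it is judged:
On the way, in this order (a step that is already met when the one before it is completed fails the run):
1. the cap is released and lifted clear of the first outlet (z of cap_mid in the frame of outlet_capped above 0.065 m), for 0.1 s.
2. the cap is over the bare outlet and pressed down against its spring (horizontal distance between cap_mid and outlet_bare below 0.006 m and z of cap_mid in the frame of outlet_bare below 0.033 m), for 0.05 s.
At the end, for the whole second after the job is handed in: The cap is locked on the outlet that was bare: on its axis within 4 mm, upright within 0.08 rad, its middle 35 to 38.5 mm above the flange (pins up in the notches; unlocked it rests at 40 mm), at rest and let go (horizontal distance between cap_mid and outlet_bare below 0.004 m and z of cap_mid in the frame of outlet_bare between 0.035 and 0.0385 m and angle between cap_mid's own z axis and vertical below 0.08 rad and linear speed of cap below 0.01 m/s); the robot touches nothing.
It fails at once if the emergency stop is pressed (value of joint estop above 0.002 m).
It fails at once if the meter, the plug or the screwdriver is moved by more than 15 mm (distance of any of meter_mid, plug_mid, driver_grip from where it was at the start of the episode above 0.015 m).
It fails at once if the rim of the cap is rammed on an outlet's flange with more than 30 N (contact force between cap and outlet_capped above 30 N or contact force between cap and outlet_bare above 30 N).
It fails at once if the cap is squeezed or wrenched by the fingers with more than 300 N (contact force between the fingers and cap above 300 N).
It also fails if it takes over 72 s, if anything falls off the work surface, if the arm or the gripper's body presses on something with over 40 N, if the wrist force passes 120 N, or if a joint passes its speed limit or range.

ROBOT

A 7-joint arm with a two-finger parallel gripper is mounted at the origin on the work surface. World frame = base frame: x ahead of the robot, y to its left, z up, the work surface at z = 0. Lengths are in m, angles in rad, forces in N, time in s.
With the tool pointing down it reaches from about 0.35 to 0.9 m from the base axis. Payload 8.1 kg.
Tool frame: the origin (TCP) lies on the mounting face of the last link; the fingertips stand 173 mm ahead of it and the grasp point (between the pads) lies tcp_to_grasp ahead of it (tcp_to_grasp is the distance from the TCP to the grasp point, in m); z points along the fingers, x is the direction in which the jaws open and shut, and the axes are right-handed (so a half turn about z gives the same grasp; the last joint's range is limited). The gripper opens to 85 mm and grips with 20 to 120 N. Pads are 22 mm wide; open, the fingers measure 114 mm over their backs; the gripper's body (76 mm by 85 mm) begins 54 mm behind the grasp point. The pads swing forward as they close: fully open they stand 13 mm farther back than shut.
Start: joints at [-1.284, 0.434, 0.025, 1.573, -0.012, 1.134, -0.075], TCP at [0.238, 0.578, 0.405] pointing down, gripper open.
Joint ranges: [-2.62, 2.62], [-0.44, 2.09], [-1.27, 1.32], [0.08, 2.57], [-1.32, 4.46], [0.12, 2], [-2.74, 2.74]. Speed limits (rad/s): [2.22, 2.22, 3.01, 3.01, 3.14, 3.14, 3.14].

INTERFACE

Orientations are given as a unit quaternion [w, x, y, z].
In Python, from rig import read_state, get_image, camera_info, sign_off, tcp_to_grasp gives the robot as it stands.
- The arm moves only by the tool send_rows, never from a script. Its argument "plan" is a list of rows, each a list of 3 entries, a list of its own where there are three numbers: the shift along the tool's x, y, z in mm, then the turn, a rotation vector about the tool's x, y, z in degrees, then the finger opening in mm, from 0 to 85.4. A call has 1 to 10 rows; each row shifts and turns the commanded pose from where the row before left it, along the tool's axes as they then stand; what a row does not reach is not made up. A row lasts 1/12 s, in which the tool goes at most 41.7 mm and 7.16 degrees, less where a joint would pass 70% of its speed; a pose out of reach is approached as far as the arm can. A call is refused whole if a number of a shift passes 41.7 or a number of a turn 7.16, either way. A call with a gripper value outside its range is refused whole. The fingers move at their own pace and stop on an object; "squeeze" is the grip in N (left out, the last holds). Time passes only in rows, so rows that do not move let the fingers close. It gives the time, the measured TCP pose, the force and the opening at its end, in the units of the state.
- read_state(): the state, without advancing time (a new reading comes with each control period).
- get_image(name): name is "side" or "top"; returns the picture (480x640x3 uint8, blue, green, red); there is no depth.
- camera_info(name): a dict with "K" (3x3 intrinsics, pixels), "dist" ([k1, k2, p1, p2, k3] as OpenCV has them; the pictures are not rectified), "world_to_cam" (4x4, takes a point from world to camera coordinates). Camera axes: x right, y down, z forward; pixel columns grow to the right and rows downward; lengths in m; the calibration is good to about 2 mm. A picture is of the moment at which its call begins. camera_info takes no time and is no camera call.
- sign_off(): hands the job in, once; it reports no verdict.
The state is a dict: "t": time; "joints": joint angles; "joint_vel": joint speeds; "joint_torque": joint torques, N m; "tool_pos": TCP position; "eef_rot": TCP orientation; "force": force on the tool from outside, world axes, zero at the start; "wrist_torque": the same for the moment, N m; "gripper_width": finger opening in m.
Only numpy, scipy, OpenCV 4.12 (cv2) and the standard library are available. Lean on these libraries where they do the work, as an engineer would, in place of code of your own. Each camera call takes 0.05 s, during which the arm holds its last target. There are 200 camera calls.

## Working session

There is one attempt and no reset: what is moved stays moved. The work goes in short steps, Python scripts to look and compute and a tool call to move; the robot and the scene stay as the last step left them, time stands still between calls to the robot, and variables do not carry over. Pictures are saved under pics/ and viewed, about 8 in all and at most 12, crops included, and the job is handed in when it is done.

Besides the shell and the picture viewer there is one more tool, called after "Emit:" as name([rows], argument=value, ...), one row to a line, values as JSON. send_rows: Moves the arm, as the interface text tells. Its arguments: {"type":"object","properties":{"plan":{"type":"array"},"squeeze":{"type":"number"}},"required":["plan"]}

```bash
ls; mkdir -p pics; python3 - <<'E'
from rig import *
import cv2,numpy as np
print(read_state()); print(tcp_to_grasp)
for n in("side","top"):
    cv2.imwrite(f"pics/{n}0.png",get_image(n)); c=camera_info(n); print(n,c)
E
```

```text
pics
{'t': 0.0, 'joints': array([-1.28358259,  0.43519701,  0.02496681,  1.57409858, -0.0116084 ,
        1.13402857, -0.07505914]), 'joint_vel': array([-0.00015151, -0.00110667,  0.00103066,  0.00024334,  0.00109901,
        0.0019432 ,  0.00259667]), 'joint_torque': array([ 2.35839934e-04, -6.70469999e+01,  1.02566455e+00, -3.16208017e+01,
        1.57386315e-02,  1.24435857e-02,  1.12967871e-05]), 'tool_pos': array([0.23744394, 0.57787707, 0.40394126]), 'eef_rot': array([ 4.95299344e-04,  8.30674478e-01,  5.56757831e-01, -6.19580479e-04]), 'force': array([-0.32653814, -0.15025206, -0.7373915 ]), 'wrist_torque': array([ 0.04717896,  0.01997748, -0.0550759 ]), 'gripper_width': 0.08524980944187309}
0.1547
side {'K': array([[569.72785518,   0.        , 323.30852862],
       [  0.        , 569.72785518, 241.71041213],
       [  0.        ,   0.        ,   1.        ]]), 'dist': array([-0.06778368,  0.        ,  0.        ,  0.        ,  0.        ]), 'world_to_cam': array([[ 0.96249899, -0.27122678, -0.00563236, -0.54500261],
       [-0.17051092, -0.58868089, -0.79017772,  0.23477837],
       [ 0.2110017 ,  0.76150564, -0.61285189,  1.03718422],
       [ 0.        ,  0.        ,  0.        ,  1.        ]])}
top {'K': array([[442.64876648,   0.        , 319.21979143],
       [  0.        , 442.64876648, 236.25644967],
       [  0.        ,   0.        ,   1.        ]]), 'dist': array([-0.05022628,  0.        ,  0.        ,  0.        ,  0.        ]), 'world_to_cam': array([[-1.89252253e-02, -9.99820760e-01, -5.31887909e-04,
         8.29185068e-02],
       [-9.84074766e-01,  1.87212122e-02, -1.76766432e-01,
         5.83893180e-01],
       [ 1.76744706e-01, -2.82192709e-03, -9.84252684e-01,
         8.81912302e-01],
       [ 0.00000000e+00,  0.00000000e+00,  0.00000000e+00,
         1.00000000e+00]])}
```

View pics/side0.png

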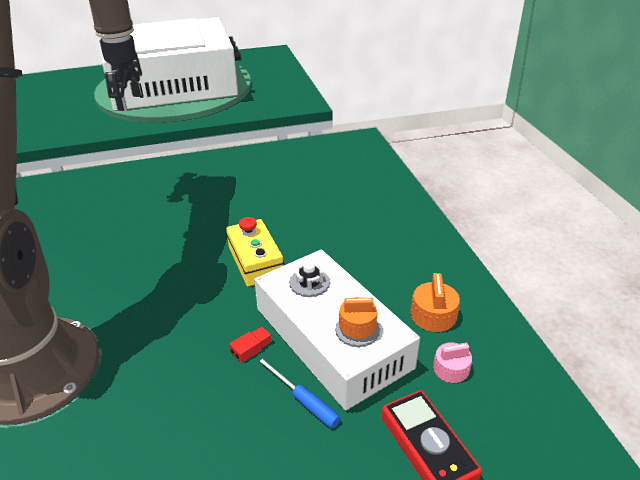

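View pics/top0.png

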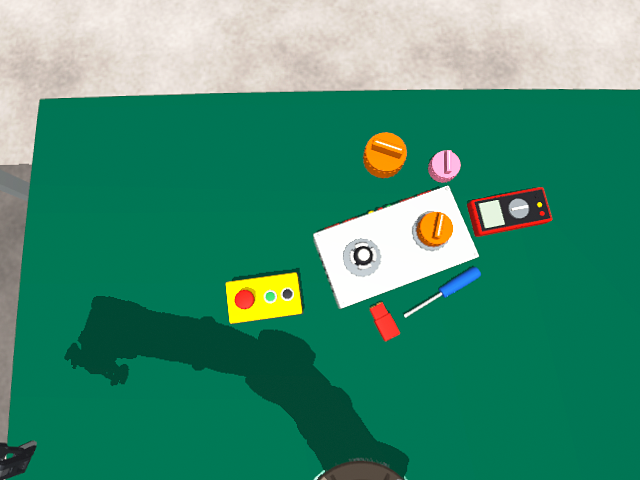

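Side view: the target cap sits at (358,318) and the bare outlet at (310,280). The larger orange cap at (436,305) and the pink one at (453,360) are look-alikes. Top view: cap at (435,230), bare outlet at (362,257), yellow station at (263,298). Next I'll measure these.

```bash
cat > h.py <<'E'
import cv2,numpy as np
from rig import *
from scipy.optimize import least_squares
def ray(n,px,z):
    c=camera_info(n);M=c["world_to_cam"];R,t=M[:3,:3],M[:3,3]
    u=cv2.undistortPoints(np.float64(px).reshape(-1,1,2),c["K"],c["dist"]).reshape(-1,2)
    d=np.c_[u,np.ones(len(u))]@R;o=-R.T@t
    return o+d*((z-o[2])/d[:,2])[:,None]
def proj(n,P):
    c=camera_info(n);M=c["world_to_cam"]
    return cv2.projectPoints(np.float64(P).reshape(-1,1,3),cv2.Rodrigues(M[:3,:3])[0],M[:3,3],c["K"],c["dist"])[0].reshape(-1,2)
E
python3 - <<'E'
from h import *
T=cv2.imread("pics/top0.png");S=cv2.imread("pics/side0.png")
# box top outline in top image
g=cv2.inRange(T,(200,200,200),(255,255,255)); g[:170]=0; g[320:]=0; g[:,:300]=0; g[:,478:]=0
k,_=cv2.findContours(g,cv2.RETR_EXTERNAL,cv2.CHAIN_APPROX_NONE); k=max(k,key=cv2.contourArea)
h=cv2.convexHull(k)
P=ray("top",h.reshape(-1,2),0.09)[:,:2]
r=cv2.minAreaRect(np.float32(P*1000)); print("box top",r)
# orange masks
for n,I in(("top",T),("side",S)):
    H=cv2.cvtColor(I,cv2.COLOR_BGR2HSV); m=cv2.inRange(H,(5,150,80),(20,255,255))
    nn,l,s,c=cv2.connectedComponentsWithStats(m)
    for i in range(1,nn):
        if s[i,4]>60: print(n,s[i],c[i])
a=cv2.resize(T[200:290,320:460],None,fx=5,fy=5,interpolation=cv2.INTER_CUBIC)
cv2.imwrite("pics/cropT.png",a)
b=cv2.resize(S[255:355,280:400],None,fx=6,fy=6,interpolation=cv2.INTER_CUBIC)
cv2.imwrite("pics/cropS.png",b)
E
```

```text
box top ((557.8258056640625, -82.25218200683594), (159.0589141845703, 298.38482666015625), 19.084007263183594)
top [ 363  132   44   46 1500] [384.31  154.938]
top [417 212  36  35 918] [434.05882353 228.87799564]
side [ 411  273   49   59 2017] [434.77094695 305.78482895]
side [ 339  298   38   41 1261] [357.54718477 318.22918319]
```

View pics/cropT.png

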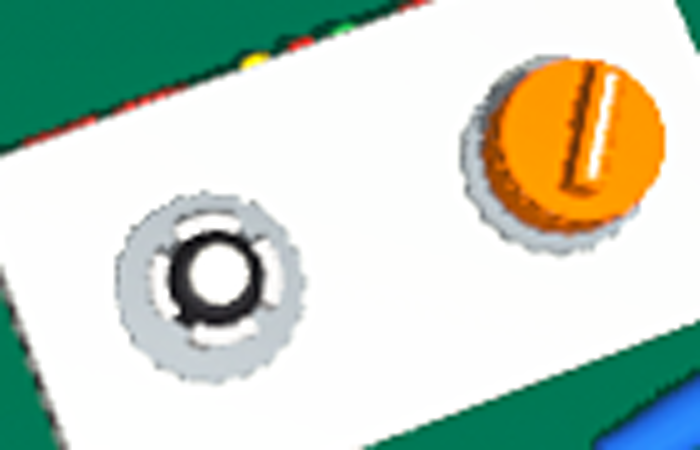

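View pics/cropS.png

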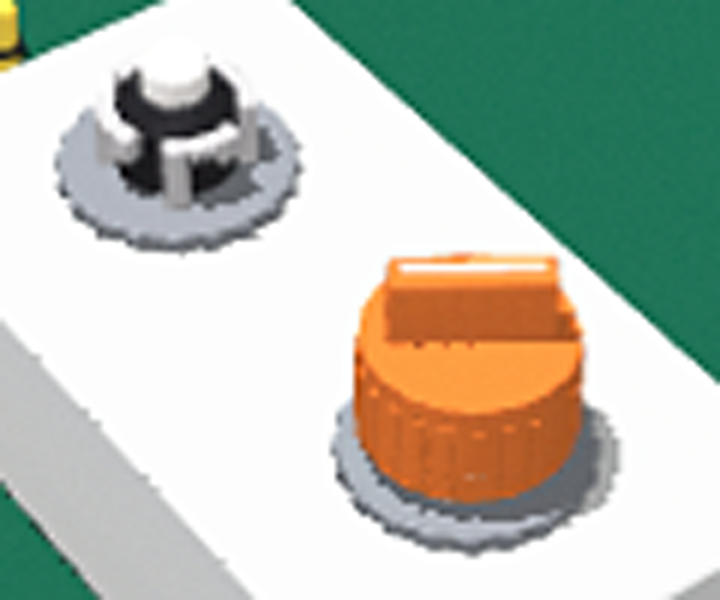

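```bash
python3 - <<'E'
from h import *
th=np.radians(19.084)
bx=np.array([np.cos(th),np.sin(th)]);by=np.array([-bx[1],bx[0]])
c=np.array([.55783,-.08225])
print("outlets +y",c+.075*by," -y",c-.075*by)
I={n:cv2.imread(f"pics/{n}0.png") for n in("top","side")}
for n,(x0,x1,y0,y1) in {"top":(424,450,209,243),"side":(340,378,295,304)}.items():
    m=cv2.inRange(I[n][y0:y1,x0:x1],(120,180,200),(255,255,255))
    nn,l,s,cc=cv2.connectedComponentsWithStats(m); 
    for i in range(1,nn):
        if s[i,4]<15: continue
        p=np.argwhere(l==i)[:,::-1]+[x0,y0]
        P=ray(n,p,.164)[:,:2]; mu=P.mean(0); u,sv,vt=np.linalg.svd(P-mu); q=(P-mu)@vt[0]
        mid=mu+vt[0]*(q.max()+q.min())/2
        print(n,"stripe mid",mid,"len",np.ptp(q),"ang",np.degrees(np.arctan2(vt[0,1],vt[0,0])))
# flange grey (bare) ellipses
for n,(x0,x1,y0,y1) in {"top":(335,390,232,285),"side":(285,335,262,300)}.items():
    A=I[n][y0:y1,x0:x1]; m=(A.max(2)<215).astype(np.uint8)
    k=max(cv2.findContours(m,cv2.RETR_EXTERNAL,cv2.CHAIN_APPROX_NONE)[0],key=cv2.contourArea).reshape(-1,2)+[x0,y0]
    P=ray(n,k,.0965)[:,:2]*1000
    print(n,"flange",cv2.minEnclosingCircle(np.float32(P)),cv2.fitEllipse(np.float32(P)))
# track brightness over angle
o=c+.075*by
for n in I:
    a=np.radians(np.arange(0,360,3))
    for r in(.023,):
        P=np.c_[o[0]+r*np.cos(a),o[1]+r*np.sin(a),np.full(len(a),.12)]
        q=np.float32(proj(n,P)); v=cv2.remap(cv2.cvtColor(I[n],cv2.COLOR_BGR2GRAY),q[:,0],q[:,1],cv2.INTER_LINEAR).ravel()
        print(n,"4fold",v.reshape(4,30).astype(int).tolist())
E
```

```text
outlets +y [ 0.53330845 -0.01137198]  -y [ 0.58235155 -0.15312802]
top stripe mid [ 0.61005266 -0.14961077] len 0.048324363679270343 ang -98.83148850393096
top stripe mid [ 0.58262682 -0.15395268] len 0.03973937269605464 ang 165.20214397745823
side stripe mid [ 0.58570202 -0.14970584] len 0.061468893388512136 ang -17.695427515140327
top flange ((534.146728515625, -11.051973342895508), 38.50884246826172) ((534.272216796875, -11.066150665283203), (73.21549987792969, 73.95035552978516), 116.59707641601562)
side flange ((534.3113403320312, -11.201672554016113), 45.256263732910156) ((535.717041015625, -15.653030395507812), (74.209716796875, 82.00053405761719), 160.02113342285156)
top 4fold [[253, 253, 253, 252, 250, 248, 250, 252, 253, 253, 254, 249, 227, 199, 184, 179, 184, 178, 162, 138, 134, 190, 239, 250, 254, 252, 250, 249, 247, 245], [246, 246, 247, 250, 252, 251, 247, 246, 249, 246, 242, 246, 233, 203, 184, 168, 173, 186, 182, 182, 193, 195, 206, 236, 250, 248, 244, 242, 246, 248], [250, 250, 249, 248, 247, 248, 246, 243, 240, 244, 248, 247, 248, 238, 220, 207, 203, 203, 197, 184, 163, 160, 198, 232, 250, 251, 250, 249, 250, 250], [250, 251, 251, 251, 251, 251, 251, 251, 252, 252, 250, 252, 246, 220, 166, 137, 161, 179, 189, 177, 166, 200, 238, 247, 253, 251, 252, 254, 253, 253]]
side 4fold [[222, 225, 234, 242, 235, 238, 251, 235, 237, 241, 231, 227, 229, 243, 239, 237, 248, 255, 255, 255, 255, 255, 255, 255, 255, 255, 255, 255, 255, 255], [255, 255, 254, 253, 251, 249, 248, 247, 248, 248, 243, 233, 236, 245, 249, 253, 255, 254, 254, 253, 251, 250, 249, 249, 249, 246, 244, 233, 224, 222], [221, 221, 211, 209, 217, 222, 221, 212, 201, 206, 221, 222, 227, 219, 199, 168, 144, 109, 71, 39, 24, 23, 60, 114, 186, 222, 240, 237, 232, 230], [233, 243, 255, 252, 246, 241, 246, 254, 249, 244, 248, 249, 251, 247, 209, 145, 89, 77, 93, 113, 132, 150, 182, 214, 232, 245, 248, 241, 231, 224]]
```

Emit:
send_rows([
  [[-27.3,29.9,0],[0,0,0],85],
  [[-27.3,29.9,0],[0,0,0],85],
  [[-27.3,29.9,0],[0,0,0],85],
  [[-27.3,29.9,0],[0,0,0],85],
  [[-27.3,29.9,0],[0,0,0],85],
  [[-27.3,29.9,0],[0,0,0],85],
  [[-27.3,29.9,0],[0,0,0],85],
  [[-27.3,29.9,0],[0,0,0],85],
  [[-27.3,29.9,0],[0,0,0],85],
  [[-27.3,29.9,0],[0,0,0],85],
])

```text
t: 0.93
tool_pos: [0.4106, 0.2099, 0.4047]
eef_rot: [-0.0, 0.831, 0.557, -0.0]
force: [2.0, -0.5, -0.5]
gripper_width: 0.0849
```

Emit:
send_rows([
  [[-27.3,29.9,0],[0,0,0],85],
  [[-27.3,29.9,0],[0,0,0],85],
  [[-27.3,29.9,0],[0,0,0],85],
  [[-27.3,29.9,0],[0,0,0],85],
  [[-27.3,29.9,0],[0,0,0],85],
  [[-27.3,29.9,0],[0,0,0],85],
  [[-27.3,29.9,0],[0,0,0],85],
  [[-27.3,29.9,0],[0,0,0],85],
  [[-27.3,29.9,0],[0,0,0],85],
  [[-27.3,29.9,0],[0,0,0],85],
])

```text
t: 1.77
tool_pos: [0.5835, -0.156, 0.4044]
eef_rot: [-0.0, 0.831, 0.557, -0.0]
force: [0.2, 0.4, 0.5]
gripper_width: 0.0851
```

Emit:
send_rows([
  [[0,0,0],[0,0,7],60],
  [[0,0,0],[0,0,7],60],
  [[0,0,0],[0,0,7],60],
  [[0,0,0],[0,0,7],60],
  [[0,0,0],[0,0,7],60],
  [[0,0,0],[0,0,7],60],
  [[0,0,0],[0,0,7],60],
  [[0,0,0],[0,0,7],60],
  [[0,0,0],[0,0,7],60],
  [[0,0,0],[0,0,7],60],
])

```text
t: 2.6
tool_pos: [0.583, -0.154, 0.4043]
eef_rot: [-0.0, 1.0, -0.023, -0.0]
force: [0.4, -0.2, 0.4]
gripper_width: 0.0601
```

Emit:
send_rows([
  [[0,0,0],[0,0,7],40],
  [[0,0,0],[0,0,7],40],
  [[0,0,0],[0,0,7],40],
  [[0,0,0],[0,0,7],40],
  [[0,0,0],[0,0,7],40],
  [[0,0,0],[0,0,7],40],
  [[0,0,0],[0,0,7],40],
  [[0,0,0],[0,0,7],40],
  [[0,0,0],[0,0,7],40],
  [[0,0,0],[0,0,7],40],
])

```text
t: 3.43
tool_pos: [0.5831, -0.1539, 0.4044]
eef_rot: [0.0, 0.806, -0.592, -0.0]
force: [0.4, 0.7, 0.1]
gripper_width: 0.0398
```

Emit:
send_rows([
  [[0,0,5],[0,0,7],36],
  [[0,0,15],[0,0,7],36],
  [[0,0,15],[0,0,7],36],
  [[0,0,15],[0,0,7],36],
  [[0,0,5],[0,0,4.4],36],
  [[0,0,0],[0,0,0],36],
  [[0,0,0],[0,0,0],36],
])

```text
t: 4.02
tool_pos: [0.5831, -0.154, 0.3493]
eef_rot: [-0.001, -0.612, 0.791, 0.0]
force: [0.2, -0.4, 1.1]
gripper_width: 0.0361
```

```bash
python3 - <<'E'
from h import *
s=read_state();print(s)
q=s["eef_rot"];print("ang",2*np.degrees(np.arctan2(q[2],q[1])))
T=get_image("top");S=get_image("side");cv2.imwrite("pics/top1.png",T);cv2.imwrite("pics/side1.png",S)
f=lambda I,a,b,c,d:cv2.resize(I[a:b,c:d],(390,390*(b-a)//(d-c)),interpolation=cv2.INTER_CUBIC)
cv2.imwrite("pics/c1.png",np.hstack([f(T,180,280,380,480),f(S,255,355,305,405)]))
E
```

```text
{'t': 4.0167, 'joints': array([-0.52576047,  0.68717859,  1.1423995 ,  1.75388561, -0.67956672,
        1.15995201, -1.00111271]), 'joint_vel': array([ 0.00203169, -0.02229503,  0.00251545, -0.01460648,  0.00751037,
       -0.00251271,  0.01559312]), 'joint_torque': array([-3.88395796e-01, -5.77697611e+01,  1.98367345e+01, -2.43060923e+01,
       -1.76485595e-01,  4.73797065e-02, -4.85428199e-01]), 'tool_pos': array([ 0.58311241, -0.15401485,  0.34928907]), 'eef_rot': array([-6.67686288e-04, -6.11646139e-01,  7.91131161e-01,  2.03006281e-04]), 'force': array([ 0.16885921, -0.38373562,  1.11160323]), 'wrist_torque': array([-0.02607394,  0.02539666,  0.00614562]), 'gripper_width': 0.036075953146777126}
ang 255.41727148781345
```

View pics/c1.png

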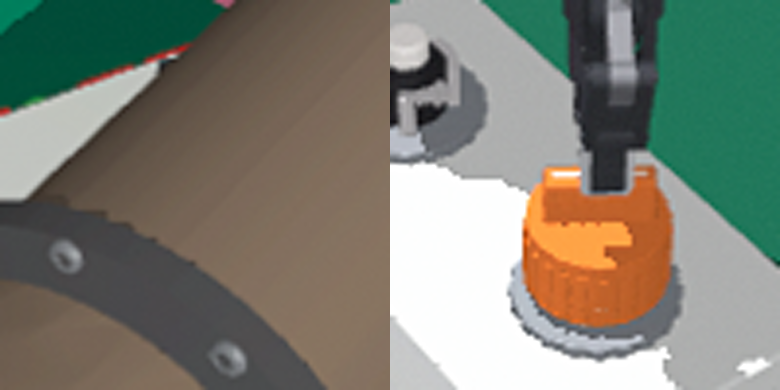

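The side crop shows the closed-in finger centred along the wing at crop (610,175), with the jaws straddling it. The arm blocks the top view. I'll lower and pinch.

Emit:
send_rows([
  [[0,0,10],[0,0,0],36],
  [[0,0,15],[0,0,0],36],
  [[0,0,7],[0,0,0],36],
  [[0,0,2],[0,0,0],36],
  [[0,0,0],[0,0,0],30],
  [[0,0,0],[0,0,0],20],
  [[0,0,0],[0,0,0],10],
  [[0,0,0],[0,0,0],5],
  [[0,0,0],[0,0,0],0],
  [[0,0,0],[0,0,0],0],
], squeeze=50)

```text
t: 4.95
tool_pos: [0.5834, -0.154, 0.3162]
eef_rot: [0.001, -0.611, 0.792, -0.0]
force: [-0.4, 2.1, 5.1]
gripper_width: 0.0109
```

```bash
python3 -c "
from rig import *;s=read_state();print(s['force'],s['wrist_torque'],s['tool_pos'],s['joints'],s['gripper_width'])"
```

```text
[-0.37670969  2.11167635  5.05962342] [ 0.71435632 -0.0078857   0.01613653] [ 0.58341451 -0.1539921   0.31624951] [-0.5054654   0.71900602  1.10611905  1.78854246 -0.72150008  1.10288984
 -0.97270549] 0.010869182258466696
```

Emit:
send_rows([
  [[0,0,1],[0,0,0],0],
  [[0,0,1],[0,0,0],0],
  [[0,0,1],[0,0,0],0],
  [[0,0,0],[0,0,0],0],
], squeeze=60)

```text
t: 5.28
tool_pos: [0.5834, -0.154, 0.3133]
eef_rot: [0.001, -0.611, 0.792, -0.0]
force: [-0.5, 3.6, 7.2]
gripper_width: 0.0105
```

Emit:
send_rows([
  [[0,0,1],[0,0,0],0],
  [[0,0,1],[0,0,0],0],
  [[0,0,1],[0,0,0],0],
  [[0,0,0],[0,0,0],0],
])

```text
t: 5.62
tool_pos: [0.5834, -0.1541, 0.3106]
eef_rot: [0.001, -0.611, 0.792, -0.0]
force: [-2.0, 3.8, 11.3]
gripper_width: 0.0109
```

Emit:
send_rows([
  [[0,0,1],[0,0,0],0],
  [[0,0,0.7],[0,0,0],0],
  [[0,0,0],[0,0,0],0],
])

```text
t: 5.87
tool_pos: [0.5834, -0.1541, 0.3094]
eef_rot: [0.001, -0.611, 0.792, -0.0]
force: [-3.2, 4.7, 15.9]
gripper_width: 0.011
```

Emit:
send_rows([
  [[0,0,0],[0,0,-4],0],
  [[0,0,0],[0,0,-5],0],
  [[0,0,0],[0,0,-5],0],
  [[0,0,0],[0,0,-5],0],
  [[0,0,0],[0,0,-2],0],
  [[0,0,0],[0,0,0],0],
])

```text
t: 6.37
tool_pos: [0.5842, -0.1541, 0.3098]
eef_rot: [-0.002, 0.746, -0.666, 0.001]
force: [0.7, 5.3, 13.3]
gripper_width: 0.0104
```

```bash
cat >st.py <<'E'
from rig import *;import numpy as np
s=read_state();q=s["eef_rot"];a=2*np.degrees(np.arctan2(q[2],q[1]))
print("F",s['force'].round(1),"M",s['wrist_torque'].round(2),"p",s['tool_pos'].round(4),"ang",((a+180)%360-180).round(1),"j",s['joints'].round(2),"w",s['gripper_width'].round(4))
E
python3 st.py
```

```text
Traceback (most recent call last):
  File "st.py", line 3, in <module>
    print("F",s['force'].round(1),"M",s['wrist_torque'].round(2),"p",s['tool_pos'].round(4),"ang",((a+180)%360-180).round(1),"j",s['joints'].round(2),"w",s['gripper_width'].round(4))
                                                                                                                                                          ^^^^^^^^^^^^^^^^^^^^^^^^
AttributeError: 'float' object has no attribute 'round'
```

Emit:
send_rows([
  [[0,0,0.3],[0,0,-5],0],
  [[0,0,0],[0,0,-5],0],
  [[0,0,0],[0,0,-5],0],
  [[0,0,0],[0,0,-5],0],
  [[0,0,0],[0,0,-4],0],
  [[0,0,0],[0,0,0],0],
])

```text
t: 6.87
tool_pos: [0.5841, -0.154, 0.3095]
eef_rot: [-0.001, 0.869, -0.496, 0.001]
force: [-0.1, 5.7, 14.9]
gripper_width: 0.0111
```

```bash
sed -i "s/s\['gripper_width'\].round(4)/round(s['gripper_width'],4)/" st.py
python3 st.py
```

```text
F [-0.1  5.7 14.9] M [1.18 0.15 0.08] p [ 0.5841 -0.154   0.3095] ang -59.4 j [-0.4   0.63  0.89  1.79 -0.57  1.   -0.33] w 0.0111
```

Emit:
send_rows([
  [[0,0,0],[0,0,-2],0],
  [[0,0,0],[0,0,-2],0],
  [[0,0,0],[0,0,0],0],
])

```text
t: 7.12
tool_pos: [0.5841, -0.154, 0.3094]
eef_rot: [-0.001, 0.885, -0.466, 0.001]
force: [-0.3, 4.8, 15.0]
gripper_width: 0.0107
```

```bash
python3 st.py
```

```text
F [-0.3  4.8 15. ] M [1.27 0.24 0.09] p [ 0.5841 -0.154   0.3094] ang -55.6 j [-0.39  0.62  0.87  1.79 -0.56  1.   -0.27] w 0.0107
```

Emit:
send_rows([
  [[0,0,0],[0,0,-1.5],0],
  [[0,0,0],[0,0,-1.5],0],
  [[0,0,0],[0,0,0],0],
])

```text
t: 7.37
tool_pos: [0.5839, -0.1539, 0.3095]
eef_rot: [-0.001, 0.896, -0.443, 0.001]
force: [-0.8, 6.4, 17.8]
gripper_width: 0.0106
```

```bash
python3 st.py
```

```text
F [-0.8  6.4 17.8] M [ 1.53  0.38 -0.28] p [ 0.5839 -0.1539  0.3095] ang -52.6 j [-0.39  0.61  0.86  1.79 -0.55  0.99 -0.23] w 0.0106
```

Emit:
send_rows([
  [[0,0,-1],[0,0,2],0],
  [[0,0,-2],[0,0,0],0],
  [[0,0,-3],[0,0,0],0],
  [[0,0,-3],[0,0,0],0],
  [[0,0,-3],[0,0,0],0],
  [[0,0,0],[0,0,0],0],
])

```text
t: 7.87
tool_pos: [0.5835, -0.154, 0.3202]
eef_rot: [-0.0, 0.888, -0.46, 0.0]
force: [2.7, 2.2, 0.5]
gripper_width: 0.0109
```

```bash
python3 st.py
```

```text
F [2.7 2.2 0.5] M [ 0.74 -0.59 -0.08] p [ 0.5835 -0.154   0.3202] ang -54.7 j [-0.4   0.61  0.88  1.78 -0.54  1.02 -0.27] w 0.0109
```

Emit:
send_rows([
  [[0,0,-4],[0,0,0],0],
  [[0,0,-8],[0,0,0],0],
  [[0,0,-10],[0,0,0],0],
  [[0,0,-12],[0,0,0],0],
  [[0,0,-10],[0,0,0],0],
  [[0,0,-4],[0,0,0],0],
  [[0,0,0],[0,0,0],0],
  [[0,0,0],[0,0,0],0],
])

```text
t: 8.53
tool_pos: [0.5831, -0.1542, 0.368]
eef_rot: [-0.0, 0.888, -0.46, 0.0]
force: [0.7, -0.4, -1.9]
gripper_width: 0.0103
```

```bash
python3 st.py; python3 - <<'E'
from h import *
S=get_image("side");cv2.imwrite("pics/side2.png",S)
cv2.imwrite("pics/c2.png",cv2.resize(S[200:360,260:420],(560,560),interpolation=cv2.INTER_CUBIC))
E
```

```text
F [ 0.7 -0.4 -1.9] M [-0.01  0.01 -0.04] p [ 0.5831 -0.1542  0.368 ] ang -54.7 j [-0.43  0.56  0.92  1.73 -0.49  1.11 -0.31] w 0.0103
```

View pics/c2.png

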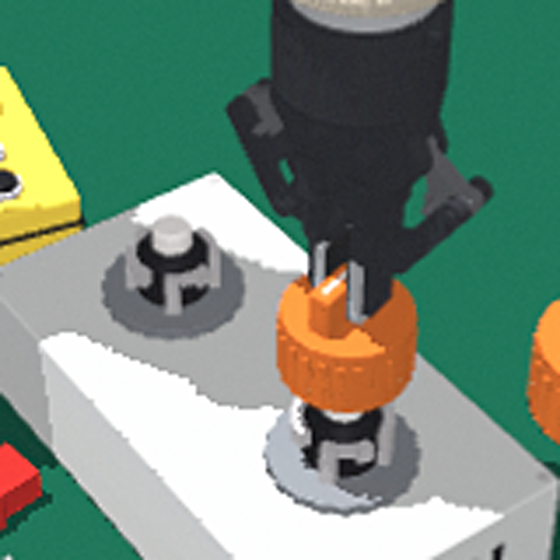

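The cap hangs upright in the gripper over the first outlet (crop 345,340), and the first outlet is bare. I'll carry it across at this height and turn it to the estimated entry angle.

Emit:
send_rows([
  [[-10,-3,0],[0,0,0],0],
  [[-20,-5.8,0],[0,0,0],0],
  [[-25,-7.3,0],[0,0,0],0],
  [[-30,-8.9,0],[0,0,0],0],
  [[-30,-8.9,0],[0,0,0],0],
  [[-19,-5.5,0],[0,0,0],0],
  [[-10,-2.9,0],[0,0,0],0],
  [[0,0,0],[0,0,-6],0],
  [[0,0,0],[0,0,-6],0],
  [[0,0,0],[0,0,-5],0],
])

```text
t: 9.42
tool_pos: [0.5339, -0.0109, 0.3672]
eef_rot: [0.0, 0.947, -0.32, -0.001]
force: [0.5, 0.6, -1.1]
gripper_width: 0.0107
```

Emit:
send_rows([
  [[0,0,2],[0,0,0],0],
  [[0,0,0],[0,0,0],0],
  [[0,0,0],[0,0,0],0],
])

```text
t: 9.67
tool_pos: [0.5342, -0.0119, 0.3653]
eef_rot: [0.0, 0.946, -0.325, -0.0]
force: [0.5, 0.2, -1.2]
gripper_width: 0.0107
```

```bash
python3 st.py; python3 - <<'E'
from h import *
S=get_image("side");cv2.imwrite("pics/side3.png",S)
cv2.imwrite("pics/c3.png",cv2.resize(S[190:350,230:390],(560,560),interpolation=cv2.INTER_CUBIC))
# clocking of capped outlet seen in side2, bare outlet check, same method
S0=cv2.cvtColor(cv2.imread("pics/side0.png"),6);S2=cv2.cvtColor(cv2.imread("pics/side2.png"),6)
E
```

```text
F [ 0.5  0.2 -1.2] M [ 0.01 -0.03 -0.01] p [ 0.5342 -0.0119  0.3653] ang -37.9 j [-0.73  0.42  0.9   1.89 -0.39  1.01 -0.32] w 0.0107
```

View pics/c3.png

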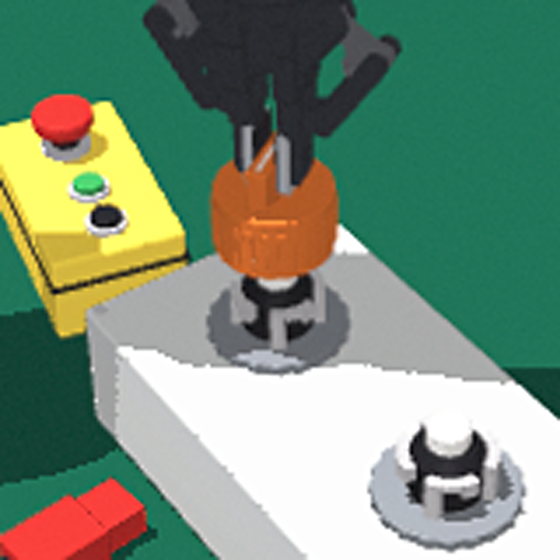

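The cap is centred above the bare outlet (crop 275,230). I'll lower it and feel for contact.

Emit:
send_rows([
  [[0,0,6],[0,0,0],0],
  [[0,0,12],[0,0,0],0],
  [[0,0,10],[0,0,0],0],
  [[0,0,6],[0,0,0],0],
  [[0,0,2],[0,0,0],0],
  [[0,0,1],[0,0,0],0],
  [[0,0,1],[0,0,0],0],
  [[0,0,1],[0,0,0],0],
  [[0,0,0.5],[0,0,0],0],
  [[0,0,0],[0,0,0],0],
])

```text
t: 10.55
tool_pos: [0.5346, -0.0122, 0.3264]
eef_rot: [-0.0, 0.946, -0.323, 0.0]
force: [0.4, -0.5, -1.1]
gripper_width: 0.0108
```

```bash
python3 st.py
```

```text
F [ 0.4 -0.5 -1.1] M [-0.01 -0.05 -0.03] p [ 0.5346 -0.0122  0.3264] ang -37.7 j [-0.69  0.47  0.86  1.94 -0.44  0.93 -0.27] w 0.0108
```

Emit:
send_rows([
  [[0,0,0.7],[0,0,0],0],
  [[0,0,0.7],[0,0,0],0],
  [[0,0,0.6],[0,0,0],0],
  [[0,0,0],[0,0,0],0],
])

```text
t: 10.88
tool_pos: [0.5345, -0.0121, 0.3242]
eef_rot: [-0.0, 0.946, -0.323, -0.0]
force: [0.2, 0.8, -0.7]
gripper_width: 0.0105
```

```bash
python3 st.py
```

```text
F [ 0.2  0.8 -0.7] M [ 0.09 -0.02  0.  ] p [ 0.5345 -0.0121  0.3242] ang -37.7 j [-0.69  0.47  0.85  1.94 -0.45  0.93 -0.27] w 0.0105
```

Emit:
send_rows([
  [[0,0,1],[0,0,0],0],
  [[0,0,1],[0,0,0],0],
  [[0,0,1],[0,0,0],0],
  [[0,0,0],[0,0,0],0],
])

```text
t: 11.22
tool_pos: [0.5347, -0.012, 0.3211]
eef_rot: [-0.0, 0.946, -0.323, 0.0]
force: [1.7, 1.5, -1.8]
gripper_width: 0.011
```

```bash
python3 st.py
```

```text
F [ 1.7  1.5 -1.8] M [ 0.28 -0.38 -0.01] p [ 0.5347 -0.012   0.3211] ang -37.7 j [-0.68  0.48  0.85  1.94 -0.45  0.92 -0.27] w 0.011
```

Emit:
send_rows([
  [[0,0,1.5],[0,0,0],0],
  [[0,0,1.5],[0,0,0],0],
  [[0,0,1.5],[0,0,0],0],
  [[0,0,1.5],[0,0,0],0],
  [[0,0,0],[0,0,0],0],
])

```text
t: 11.63
tool_pos: [0.5348, -0.0121, 0.3154]
eef_rot: [-0.0, 0.946, -0.323, 0.0]
force: [0.3, 2.2, 7.5]
gripper_width: 0.0111
```

```bash
python3 st.py
```

```text
F [0.3 2.2 7.5] M [0.45 0.   0.06] p [ 0.5348 -0.0121  0.3154] ang -37.7 j [-0.68  0.49  0.84  1.95 -0.46  0.91 -0.26] w 0.0111
```

Emit:
send_rows([
  [[0,0,1.5],[0,0,0],0],
  [[0,0,1.5],[0,0,0],0],
  [[0,0,1.5],[0,0,0],0],
  [[0,0,1.2],[0,0,0],0],
  [[0,0,0],[0,0,0],0],
])

```text
t: 12.05
tool_pos: [0.5348, -0.0122, 0.3101]
eef_rot: [-0.0, 0.946, -0.323, 0.0]
force: [-2.3, 3.3, 13.3]
gripper_width: 0.0107
```

```bash
python3 st.py
```

```text
F [-2.3  3.3 13.3] M [ 0.6   0.49 -0.02] p [ 0.5348 -0.0122  0.3101] ang -37.7 j [-0.67  0.49  0.84  1.95 -0.47  0.9  -0.25] w 0.0107
```

Mid is about 30.6 mm above the flange. I'll add a slight press and turn clockwise (tool +z).

Emit:
send_rows([
  [[0,0,0.5],[0,0,0],0],
  [[0,0,0],[0,0,3],0],
  [[0,0,0],[0,0,5],0],
  [[0,0,0],[0,0,5],0],
  [[0,0,0],[0,0,5],0],
  [[0,0,0],[0,0,4],0],
  [[0,0,0],[0,0,0],0],
])

```text
t: 12.63
tool_pos: [0.5347, -0.0124, 0.3097]
eef_rot: [-0.0, 0.866, -0.5, 0.0]
force: [-2.5, 1.9, 12.7]
gripper_width: 0.0106
```

```bash
python3 st.py
```

```text
F [-2.5  1.9 12.7] M [ 0.56  0.62 -0.03] p [ 0.5347 -0.0124  0.3097] ang -60.0 j [-0.74  0.53  0.95  1.96 -0.54  0.93 -0.56] w 0.0106
```

Emit:
send_rows([
  [[0,0,0.3],[0,0,5],0],
  [[0,0,0],[0,0,5],0],
  [[0,0,0],[0,0,5],0],
  [[0,0,0],[0,0,3],0],
  [[0,0,0],[0,0,2],0],
  [[0,0,0],[0,0,0],0],
])

```text
t: 13.13
tool_pos: [0.5348, -0.0123, 0.3094]
eef_rot: [-0.0, 0.767, -0.642, 0.0]
force: [-2.4, 2.5, 13.0]
gripper_width: 0.0105
```

```bash
python3 st.py
```

```text
F [-2.4  2.5 13. ] M [ 0.66  0.56 -0.01] p [ 0.5348 -0.0123  0.3094] ang -79.9 j [-0.79  0.58  1.05  1.96 -0.62  0.96 -0.83] w 0.0105
```

Emit:
send_rows([
  [[0,0,0],[0,0,2],0],
  [[0,0,0],[0,0,2],0],
  [[0,0,0],[0,0,1],0],
  [[0,0,0],[0,0,0],0],
])

```text
t: 13.47
tool_pos: [0.5348, -0.0123, 0.3095]
eef_rot: [-0.001, 0.738, -0.674, 0.0]
force: [-2.8, 2.1, 13.9]
gripper_width: 0.0106
```

```bash
python3 st.py
```

```text
F [-2.8  2.1 13.9] M [ 0.71  0.49 -0.02] p [ 0.5348 -0.0123  0.3095] ang -84.8 j [-0.8   0.59  1.07  1.96 -0.63  0.97 -0.9 ] w 0.0106
```

Emit:
send_rows([
  [[0,0,0],[0,0,1.5],0],
  [[0,0,0],[0,0,1.5],0],
  [[0,0,0],[0,0,0],0],
])

```text
t: 13.72
tool_pos: [0.535, -0.0121, 0.3096]
eef_rot: [-0.001, 0.721, -0.693, -0.0]
force: [-1.6, 3.0, 14.3]
gripper_width: 0.0105
```

```bash
python3 st.py
```

```text
F [-1.6  3.  14.3] M [0.97 0.47 0.19] p [ 0.535  -0.0121  0.3096] ang -87.8 j [-0.8   0.6   1.08  1.96 -0.65  0.98 -0.94] w 0.0105
```

Emit:
send_rows([
  [[0,0,0],[0,0,1],0],
  [[0,0,0],[0,0,0],0],
])

```text
t: 13.88
tool_pos: [0.5349, -0.0119, 0.3096]
eef_rot: [-0.001, 0.715, -0.699, -0.0]
force: [-1.8, 3.7, 14.5]
gripper_width: 0.0107
```

```bash
python3 st.py
```

```text
F [-1.8  3.7 14.5] M [1.06 0.53 0.31] p [ 0.5349 -0.0119  0.3096] ang -88.7 j [-0.81  0.6   1.09  1.96 -0.65  0.98 -0.95] w 0.0107
```

At the stop, 51° clockwise with torque rising. I'll ease up and test with a gentle pull.

Emit:
send_rows([
  [[0,0,-1],[0,0,0],0],
  [[0,0,-2],[0,0,0],0],
  [[0,0,-2],[0,0,0],0],
  [[0,0,-2],[0,0,-1],0],
  [[0,0,-0.8],[0,0,0],0],
  [[0,0,0],[0,0,0],0],
])

```text
t: 14.38
tool_pos: [0.5348, -0.0117, 0.3165]
eef_rot: [-0.0, 0.721, -0.693, 0.0]
force: [2.9, 2.7, -0.3]
gripper_width: 0.0105
```

```bash
python3 st.py
```

```text
F [ 2.9  2.7 -0.3] M [ 0.9  -0.87  0.07] p [ 0.5348 -0.0117  0.3165] ang -87.7 j [-0.81  0.59  1.09  1.96 -0.63  0.99 -0.94] w 0.0105
```

Emit:
send_rows([
  [[0,0,-1],[0,0,0],0],
  [[0,0,-1],[0,0,0],0],
  [[0,0,0],[0,0,0],0],
])

```text
t: 14.63
tool_pos: [0.5347, -0.0113, 0.317]
eef_rot: [0.0, 0.721, -0.692, 0.0]
force: [10.4, 2.0, -22.7]
gripper_width: 0.0105
```

```bash
python3 st.py
```

```text
F [ 10.4   2.  -22.7] M [ 0.3  -2.5   0.04] p [ 0.5347 -0.0113  0.317 ] ang -87.7 j [-0.81  0.59  1.09  1.96 -0.63  0.99 -0.95] w 0.0105
```

A 22.7 N pull moved the cap no higher than the locked height, so it is caught in the notches. I'll ease back and let go.

Emit:
send_rows([
  [[0,0,1],[0,0,0],0],
  [[0,0,0.7],[0,0,0],0],
  [[0,0,0],[0,0,0],0],
  [[0,0,0],[0,0,0],15],
  [[0,0,0],[0,0,0],22],
  [[0,0,0],[0,0,0],30],
  [[0,0,0],[0,0,0],36],
  [[0,0,0],[0,0,0],36],
], squeeze=50)

```text
t: 15.3
tool_pos: [0.5343, -0.0125, 0.3168]
eef_rot: [0.0, 0.721, -0.693, -0.0]
force: [0.4, 0.1, 1.2]
gripper_width: 0.0358
```

Emit:
send_rows([
  [[0,0,-5],[0,0,0],36],
  [[0,0,-15],[0,0,0],36],
  [[0,0,-30],[0,0,0],36],
  [[0,0,-35],[0,0,0],36],
  [[0,0,-35],[0,0,0],36],
  [[0,0,-20],[0,0,0],36],
  [[-30,0,0],[0,0,0],36],
  [[-35,0,0],[0,0,0],36],
  [[-35,0,0],[0,0,0],36],
  [[-20,0,0],[0,0,0],36],
])

```text
t: 16.13
tool_pos: [0.5295, 0.1116, 0.457]
eef_rot: [-0.0, 0.722, -0.692, -0.001]
force: [-0.1, 0.7, -0.2]
gripper_width: 0.0361
```

Emit:
send_rows([
  [[0,0,0],[0,0,0],36],
  [[0,0,0],[0,0,0],36],
  [[0,0,0],[0,0,0],36],
])

```text
t: 16.38
tool_pos: [0.5297, 0.1068, 0.4571]
eef_rot: [0.0, 0.721, -0.693, 0.0]
force: [0.2, -0.8, 0.6]
gripper_width: 0.0359
```

```bash
python3 st.py; python3 - <<'E'
from h import *
T=get_image("top");S=get_image("side");cv2.imwrite("pics/top4.png",T);cv2.imwrite("pics/side4.png",S)
f=lambda I,a,b,c,d:cv2.resize(I[a:b,c:d],(390,390*(b-a)//(d-c)),interpolation=cv2.INTER_CUBIC)
# overlay rim/deck circles predicted for mid 37 and 40 mm in the side picture
S2=cv2.resize(S[230:330,260:360],(500,500),interpolation=cv2.INTER_CUBIC)
a=np.radians(np.arange(0,360,4))
for h,c in((.037,(255,0,0)),(.040,(0,255,0))):
    z=.0965+h+.0065
    q=(proj("side",np.c_[.534+.032*np.cos(a),-.0115+.032*np.sin(a),0*a+z])-[260,230]+.5)*5
    for p in q: cv2.circle(S2,tuple(int(v) for v in p),1,c,-1)
cv2.imwrite("pics/c4.png",np.hstack([S2,cv2.resize(T[215:295,330:378],(300,500),interpolation=cv2.INTER_CUBIC)]))
E
```

```text
F [ 0.2 -0.8  0.6] M [-0.04 -0.02 -0.  ] p [0.5297 0.1068 0.4571] ang -87.8 j [-1.15  0.46  1.25  1.76 -0.45  1.26 -1.32] w 0.0359
```

View pics/c4.png

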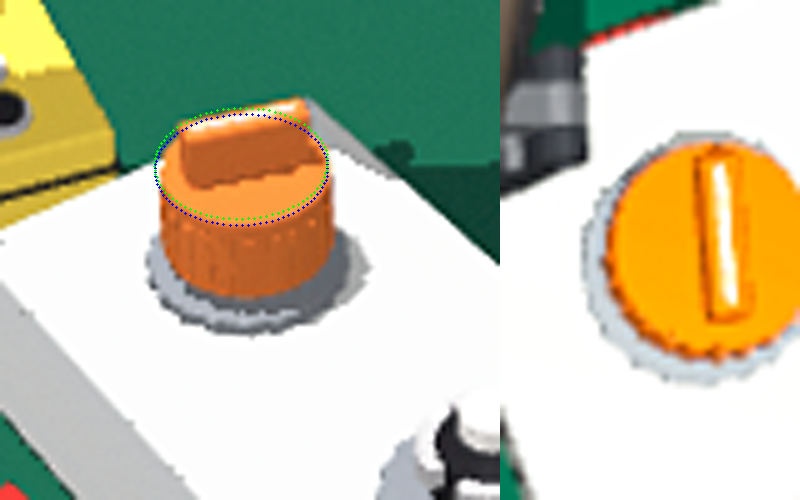

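The left side view shows the cap upright on the formerly bare outlet, with its deck edge on or slightly below the circle predicted for 37 mm. The right top view shows it concentric on the flange, and the gripper is clear.

```bash
python3 -c "
from rig import *;print(sign_off())"
```

```text
the job is handed in; nothing more can be done
None
```

I moved the orange cap to the outlet that was bare, locked it there, let go and handed the job in at about 16.4 s. No verdict was reported.

- **Release:** I pinched the wing, pressed the cap 7 mm down at about 16 N and turned it anticlockwise 52° until the torque rose at the stop. It then lifted off freely.
- **Fitting:** The entries on the bare outlet looked to be at about 52° in the top view, and the pins dropped straight in, so no search was needed. I pressed the cap to the bottom at about 14 N and turned it clockwise 51° to the stop. Both pushes were measured at the wrist. The 14 N is just under the advised 15 to 25 N, but the cap was at the bottom, going by the tool height.
- **Lock check:** When I eased off, the cap rose to the tool height it had when locked on the first outlet. A pull of about 23 N then raised it only about 0.5 mm. I did not test it by turning it back.
- **Final pictures:** The cap stands upright and concentric on the flange, with the gripper well clear. The side picture alone cannot reliably tell 37 mm from 40 mm, so the locked height rests on the tool height and the pull test.

All arm moves stayed clear of the emergency-stop station, meter, plug and screwdriver. I did not measure their positions again at the end.

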